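# Fit a new reamer on the bar's citrus juicer and hold the start switch down

## Task

The new reamer for the citrus juicer is in the small carton: fold both loose flaps well back, lift the reamer out and fit it on the juicer's splined spindle, turning it until the splines mesh and sliding it fully home. Then press it down so that the spindle sinks and closes the start switch under it (the juicer is unplugged), and finish like that, with the gripper still holding the reamer by its skirt and keeping the switch pressed. Never force the splines, and leave the glasses, bottles and other bar things standing where they are.

Things in the scene. Friction and masses are not known exactly. Their poses are not given: they have to be found in the camera images.
- carton: open-topped brown carton, fixed: outside 158 mm along its x, 126 mm along its y, rim 87 mm high, walls 4 mm. Origin: centre of its underside on the counter, z up. The short flaps at its x ends are already folded outward and down (to 105 mm from the centre, below the rim; ignore them). The two long flaps at its +y and -y sides stand part open over the contents
- carton_disc (a point): centre of the top of the 38 mm cardboard disc, 24 mm above the counter, on which the reamer stands in the middle of the carton; axes as the carton's. Around the disc a flat cardboard pad lies 10 mm lower (14 mm above the counter)
- flap_left (a joint): angle of the long flap on the carton's +y side, rad: 0 = shut flat, 1.57 = upright, 3.14 = laid flat outwards, stop at 3.6. Starts at 0.75 to 1.2. Flap 156 mm along x, 62 mm wide, 3 mm thick, 12 g; its crease holds it wherever it is left, about 0.4 N at its free edge moves it. Folded back means beyond 1.75
- flap_right (a joint): the same for the long flap on the carton's -y side
- flap_left_hinge (a point): middle of the left flap's crease, on the carton's rim: 62.5 mm from the carton's centre along its +y, 87 mm up; axes as the carton's
- flap_right_hinge (a point): middle of the right flap's crease, 62.5 mm from the carton's centre along its -y, 87 mm up; axes as the carton's
- reamer: the new orange reamer, 58 mm tall, 80 to 110 g, standing upright in the carton, turned any way; its tip is 5 mm below the rim. Origin: centre of its underside, z up. Straight round skirt, 48 mm in diameter, from z = 0 to 32 mm: grip it there; above it a dome with six white ribs, one along its x axis and then every 60 degrees
- reamer_bore (a point): centre of the mouth of the splined bore in the reamer's underside (same place and axes as reamer). Bore 30 mm deep, 22 mm across; six inward teeth from z = 2 to 18 mm, 3.6 mm wide, 14.4 mm clear between opposite tips. The grooves between the teeth lie straight under the dome's white ribs, the first along x
- juicer: grey citrus juicer with a steel bowl on top, fixed; spout on its -x side. Origin: centre of its underside, z up. Housing 188 mm across at the foot; bowl 184 mm across outside, about 175 mm inside at the rim; rim 180 mm up, strainer floor in the bowl 138 mm up. The spindle stands upright in the middle of the bowl
- spindle_seat (a point): centre of the top of the spindle's round shoulder (34 mm across), 164 mm above the counter when not pressed, z up; sinks and turns with the spindle. The reamer is fully home when its underside rests on it. Six brass splines stand on it, from z = 0 to 16 mm, 20 mm across the tips, 3.6 mm wide, the first along this point's x axis and then every 60 degrees
- spindle_tip (a point): tip of the spindle, 27.5 mm above the seat: a smooth 12 mm pin above the splines (16 to 24 mm) with a cone on top. The splines enter the bore only with the reamer's ribs over them (within about 5 degrees, every 60); else the reamer rides about 14 mm above the seat. The spindle may start at any angle; greased; only a twist of 0.15 N m turns it
- drive (a joint): how far the whole spindle has sunk, m: 0 = up, 0.008 = at its stop. A spring holds it up: it starts to sink at about 3 to 4 N of push, takes about 7 N at 4 mm and 10 to 11 N at the stop. The start switch is closed beyond 4 mm
- glass: clear highball glass, 64 mm across, 100 mm tall, standing under the juicer's spout; loose; origin at the centre of its underside, z up; to be left alone
- jigger: small steel double-cone measure, about 42 mm across, 72 mm tall; loose; origin at the centre of its underside, z up; to be left alone
- shaker: open steel shaker tin, 90 mm across at the rim, 170 mm tall; loose; origin at the centre of its underside, z up; to be left alone
- sauce: red sauce bottle with a yellow cap, 54 mm across, 165 mm tall; loose; origin at the centre of its underside, z up; to be left alone
- spirit: green glass bottle with a white cap, 74 mm across, 280 mm tall; loose; origin at the centre of its underside, z up; to be left alone
- syrup: pink cone-shaped syrup bottle, 92 mm across at the foot, 198 mm tall; loose; origin at the centre of its underside, z up; to be left alone
- bowl: turquoise bowl, 124 mm across, 55 mm high; loose; origin at the centre of its underside, z up; to be left alone

How it is judged (in metres and radians):
On the way, in this order (a step that is already met when the one before it is completed fails the run):
1. both long carton flaps folded back, past upright (value of joint each of flap_left, flap_right above 1.75 rad), for 0.2 s.
2. reamer lifted clear of the carton's rim (z of reamer in the frame of carton above 0.09 m), for 0.1 s.
3. splines meshed and the reamer slid home on the spindle's shoulder (z of reamer in the frame of spindle_seat between -0.003 and 0.0025 m and horizontal distance between reamer and spindle_seat below 0.003 m and angle between reamer's own z axis and vertical below 0.08 rad), for 0.2 s.
At the end, for the whole second after the job is handed in: Fingers still round the reamer (contact over 2 N, grasp point under 50 mm above its underside); reamer upright, at rest, home on the spindle (within 2.5 mm in height, 3 mm sideways); spindle kept sunk over 4 mm; both long flaps past 1.75 rad (all of step 1 and all of step 3 and value of joint drive above 0.004 m and contact force between the fingers and reamer above 2 N and z of the grasp point in the frame of reamer below 0.05 m and linear speed of reamer below 0.02 m/s); the arm keeps its last pose, push and grip.
It fails at once if the reamer is forced against the spindle with more than 60 N (contact force between reamer and juicer above 60 N).
It fails at once if a bystander is moved more than 30 mm or tipped (distance of any of glass, jigger, shaker, sauce, spirit, syrup, bowl from where it was at the start of the episode above 0.03 m or angle between any of glass, jigger, shaker, sauce, spirit, syrup, bowl's own z axis and vertical above 0.35 rad).
It also fails if it takes over 61 s, if anything falls off the work surface, if the arm or the gripper's body presses on something with over 40 N, if the wrist force passes 120 N, or if a joint passes its speed limit or range.

## Robot

A 6-joint arm with a two-finger parallel gripper is mounted at the origin on the work surface. World frame = base frame: x ahead of the robot, y to its left, z up, the work surface at z = 0. Lengths are in mm, angles in rad, forces in N, time in s.
With the tool pointing down it reaches from about 350 to 950 mm from the base axis. Payload 17.4 kg.
Tool frame: the origin (TCP) lies on the front face of the gripper's body, between the roots of the fingers; the fingertips stand 84 mm ahead of it and the grasp point (between the pads) lies 65 mm ahead of it; z points along the fingers, y is the direction in which the jaws open and shut (so a half turn about z gives the same grasp; the last joint's range is limited). The gripper opens to 93 mm and grips with 3 to 60 N. Pads are 15 mm wide; open, the fingers measure 128 mm over their backs; the gripper's body (75 mm by 188 mm) begins 65 mm behind the grasp point.
Start: joints at [1.097, 0.116, 1.442, -0, 1.584, -0.038], TCP at [284.95, 611.912, 302.746] pointing down, gripper open.
Joint ranges: [-2.83, 2.83], [-0.83, 2.19], [0.07, 2.5], [-1.14, 4.28], [0.01, 3], [-2.97, 2.97]. Speed limits (rad/s): [1.89, 1.89, 2.22, 3.14, 3.14, 3.14].

## Interface

Orientations are given as a unit quaternion [w, x, y, z].
In Python, from plant import readout, viewer, job gives the robot as it stands.
- The arm moves only by the tool play_rows, never from a script. Its argument "targets" is text: rows parted by semicolons, each of 7 numbers parted by spaces: the turn, a rotation vector about the tool's x, y, z in rad, then the shift along the tool's x, y, z in mm, then the finger opening in mm, from 0 to 93. In form: rx ry rz tx ty tz hand; .... A call has exactly 8 rows; each row shifts and turns the commanded pose from where the row before left it, along the tool's axes as they then stand; what a row does not reach is not made up. A row lasts 1/10 s, in which the tool goes at most 50 mm and 8.59 degrees, less where a joint would pass 70% of its speed; a pose out of reach is approached as far as the arm can. A call with a gripper value outside its range is refused whole. The fingers move at their own pace and stop on an object; "newtons" is the grip in N (left out, the last holds). Time passes only in rows, so rows that do not move let the fingers close, or fill a call up. It gives the time, the measured TCP pose, the force and the opening at its end, in the units of the state.
- readout.sense(): the state, without advancing time (a new reading comes with each control period).
- viewer.snapshot(name): name is "scene" or "top" or "wrist"; returns a dict with "frame" (480x640x3 uint8, red, green, blue), "intrinsics" (3x3 intrinsics, pixels), "rvec" (rotation vector, rad) and "tvec" (3), from world to camera coordinates, as OpenCV has them; the wrist camera has in their place "tool_from_camera" (4x4, takes a point from camera to tool coordinates, whose origin is the TCP and whose axes are the flange's). Camera axes: x right, y down, z forward; pixel columns grow to the right and rows downward; lengths in mm; the calibration is good to about 2 mm. A picture is of the moment at which its call begins: read the wrist's pose just before it. There is no depth.
- job.finish_job(): hands the job in, once; it reports no verdict.
Trained networks look in the newest picture that a camera, given by its name, has taken for a name from the list of things; names that differ only in an ending like _2 or _b are one class to them, and where a whole thing is asked for, a point or a joint stands for the part that bears it (a point fixed in the world has none). Each returns a list of dicts, best first, with "confidence" (0 to 1); they miss things now and then, are a little off and sometimes report something else, mostly with a low value. They report only what shows in the picture. A call takes as long as a camera call.
- viewer.silhouettes(camera, target): "mask" (480x640 bool, what is visible of it) and "pixel" ([column, row] in pixels, amid what is visible of it).
- viewer.pinpoint(camera, target): "pixel" ([column, row] in pixels: a listed point, or the origin of a listed thing).
The state is a dict: "time_s": time; "qpos": joint angles; "dq": joint speeds; "effort": joint torques, N m; "eef_pos": TCP position; "ee_rot": TCP orientation; "force": force on the tool from outside, world axes, zero at the start; "moment": the same for the moment, N m; "gripper_width": finger opening in mm.
Only numpy, scipy, OpenCV 4.12 (cv2) and the standard library are available. Lean on these libraries where they do the work, as an engineer would, in place of code of your own. Each camera call takes 0.05 s, during which the arm holds its last target. There are 200 camera calls.

## Working session

There is one attempt and no reset: what is moved stays moved. The work goes in short steps, Python scripts to look and compute and a tool call to move; the robot and the scene stay as the last step left them, time stands still between calls to the robot, and variables do not carry over. Pictures are saved under pics/ and viewed, about 8 in all and at most 12, crops included, and the job is handed in when it is done.

Besides the shell and the picture viewer there is one more tool, called after "Call:" by a JSON object that holds its "api" and its "payload", one argument or row to a line. play_rows: Moves the arm, as the interface text tells. Its arguments: {"type":"object","properties":{"targets":{"type":"string"},"newtons":{"type":"number"}},"required":["targets"]}

```bash
mkdir -p pics; ls; python3 - <<'E'
from plant import readout, viewer, job
import cv2,numpy as np
s=readout.sense();print({k:np.round(v,3).tolist() for k,v in s.items()})
for c in ["scene","top"]:
    d=viewer.snapshot(c);cv2.imwrite(f"pics/{c}0.png",d["frame"][:,:,::-1])
    print(c,d["intrinsics"].tolist(),np.round(d["rvec"],4).tolist(),np.round(d["tvec"],1).tolist())
    for t in ["carton","carton_disc","flap_left_hinge","flap_right_hinge","reamer","juicer","spindle_seat","spindle_tip","glass","jigger","shaker","sauce","spirit","syrup","bowl"]:
        print(t,[(np.round(r["pixel"],1).tolist(),round(float(r["confidence"]),2)) for r in viewer.pinpoint(c,t)[:2]])
E
```

```text
pics
{'time_s': 0.0, 'qpos': [1.097, 0.116, 1.442, 0.0, 1.584, -0.038], 'dq': [-0.0, 0.001, 0.0, -0.002, 0.001, 0.001], 'effort': [0.006, -72.124, -62.264, 0.078, 0.023, -0.0], 'eef_pos': [284.91, 611.813, 302.016], 'ee_rot': [-0.0, 0.216, 0.976, -0.001], 'force': [0.729, -0.359, 0.245], 'moment': [0.038, 0.019, -0.01], 'gripper_width': 92.703}
scene [[517.5495783069385, 0.0, 314.16082569336055], [0.0, 517.5495783069385, 231.40059555677342], [0.0, 0.0, 1.0]] [2.004, 1.7814, -0.4914] [-50.0, -401.2, 1711.4]
carton [([248.1, 245.7], 0.67), ([251.2, 246.6], 0.66)]
carton_disc [([242.2, 239.6], 0.84), ([307.7, 316.8], 0.62)]
flap_left_hinge [([268.1, 236.9], 0.62), ([248.8, 244.9], 0.53)]
flap_right_hinge [([221.7, 230.0], 0.86)]
reamer [([249.7, 244.2], 0.6)]
juicer [([389.5, 232.1], 0.97), ([272.1, 234.6], 0.18)]
spindle_seat [([394.6, 199.0], 0.51)]
spindle_tip [([401.0, 193.0], 0.69)]
glass [([361.0, 200.5], 0.87)]
jigger [([399.7, 189.8], 0.58), ([301.7, 201.4], 0.52)]
shaker [([382.3, 328.0], 0.75)]
sauce [([308.1, 314.4], 0.76)]
spirit [([506.8, 241.1], 0.6)]
syrup [([123.0, 269.8], 0.84)]
bowl [([264.7, 339.3], 0.75)]
top [[482.68909982135494, 0.0, 321.9808676529742], [0.0, 482.68909982135494, 239.04179260510406], [0.0, 0.0, 1.0]] [2.1219, -2.1006, 0.1987] [-2.7, 591.9, 1279.1]
carton [([388.3, 273.2], 0.74), ([255.4, 276.3], 0.48)]
carton_disc [([387.4, 272.0], 0.9), ([393.1, 269.6], 0.61)]
flap_left_hinge [([373.9, 263.0], 0.8), ([389.5, 272.1], 0.41)]
flap_right_hinge [([421.0, 272.5], 0.91), ([391.7, 271.7], 0.27)]
reamer [([391.7, 269.5], 0.48)]
juicer [([253.8, 274.6], 0.68)]
spindle_seat [([241.4, 266.3], 0.51)]
spindle_tip [([236.5, 264.6], 0.46)]
glass [([273.9, 318.2], 0.61), ([280.6, 180.8], 0.17)]
jigger [([333.2, 320.5], 0.77)]
shaker [([280.1, 181.5], 0.72)]
sauce [([341.2, 200.4], 0.74)]
spirit [([142.0, 246.9], 0.74)]
syrup [([515.7, 264.6], 0.91)]
bowl [([385.1, 181.5], 0.72)]
```

```bash
cat > h.py <<'E'
import cv2,numpy as np
from scipy.spatial.transform import Rotation as R
from plant import readout, viewer, job
def cam(d,s=None):
    "-> K, Rwc (cam->world), C (world)"
    if "rvec" in d:
        Rm=cv2.Rodrigues(np.array(d["rvec"],float))[0]; return d["intrinsics"],Rm.T,-Rm.T@np.array(d["tvec"],float).ravel()
    T=np.array(d["tool_from_camera"]); q=s["ee_rot"]; Rt=R.from_quat([q[1],q[2],q[3],q[0]]).as_matrix()
    return d["intrinsics"],Rt@T[:3,:3],Rt@T[:3,3]+np.array(s["eef_pos"])
def at_z(c,px,z):
    K,Rw,C=c; v=Rw@np.linalg.inv(K)@np.array([px[0],px[1],1.]); return C+v*(z-C[2])/v[2]
def proj(c,P):
    K,Rw,C=c; p=K@(Rw.T@(np.array(P,float)-C)); return p[:2]/p[2]
E
python3 - <<'E'
from h import *
T={}
P={"scene":{"carton":(248.1,245.7,0),"carton_disc":(242.2,239.6,24),"flap_left_hinge":(268.1,236.9,87),"flap_right_hinge":(221.7,230,87),"juicer":(389.5,232.1,0),"spindle_seat":(394.6,199,164),"spindle_tip":(401,193,191.5),"glass":(361,200.5,0),"jigger":(301.7,201.4,0),"shaker":(382.3,328,0),"sauce":(308.1,314.4,0),"spirit":(506.8,241.1,0),"syrup":(123,269.8,0),"bowl":(264.7,339.3,0)},
"top":{"carton":(388.3,273.2,0),"carton_disc":(387.4,272,24),"flap_left_hinge":(373.9,263,87),"flap_right_hinge":(421,272.5,87),"juicer":(253.8,274.6,0),"spindle_seat":(241.4,266.3,164),"spindle_tip":(236.5,264.6,191.5),"glass":(273.9,318.2,0),"jigger":(333.2,320.5,0),"shaker":(280.1,181.5,0),"sauce":(341.2,200.4,0),"spirit":(142,246.9,0),"syrup":(515.7,264.6,0),"bowl":(385.1,181.5,0)}}
for c in P:
    d=viewer.snapshot(c); k=cam(d); print(c,k[2].round())
    for n,(u,v,z) in P[c].items(): print(n,at_z(k,(u,v),z).round(0))
a=cv2.imread("pics/top0.png");cv2.imwrite("pics/t1.png",cv2.resize(a[120:370,60:580],None,fx=1.5,fy=1.5,interpolation=2))
E
```

```text
scene [1232. -111. 1250.]
carton [ 498. -195.    0.]
carton_disc [ 491. -208.   24.]
flap_left_hinge [ 529. -136.   87.]
flap_right_hinge [ 494. -256.   87.]
juicer [499. 205.   0.]
spindle_seat [499. 196. 164.]
spindle_tip [501. 208. 192.]
glass [383. 143.  -0.]
jigger [366. -31.   0.]
shaker [779. 131.   0.]
sauce [720. -52.   0.]
spirit [566. 528.   0.]
syrup [ 535. -534.    0.]
bowl [ 774. -168.    0.]
top [ 327.  -14. 1371.]
carton [ 506. -186.    0.]
carton_disc [ 506. -181.   24.]
flap_left_hinge [ 522. -137.   87.]
flap_right_hinge [ 497. -263.   87.]
juicer [498. 198.   0.]
spindle_seat [499. 205. 164.]
spindle_tip [499. 212. 192.]
glass [376. 136.   0.]
jigger [371. -30.   0.]
shaker [777. 130.   0.]
sauce [720. -51.   0.]
spirit [576. 526.   0.]
syrup [ 534. -550.    0.]
bowl [ 780. -181.    0.]
```

View pics/scene0.png

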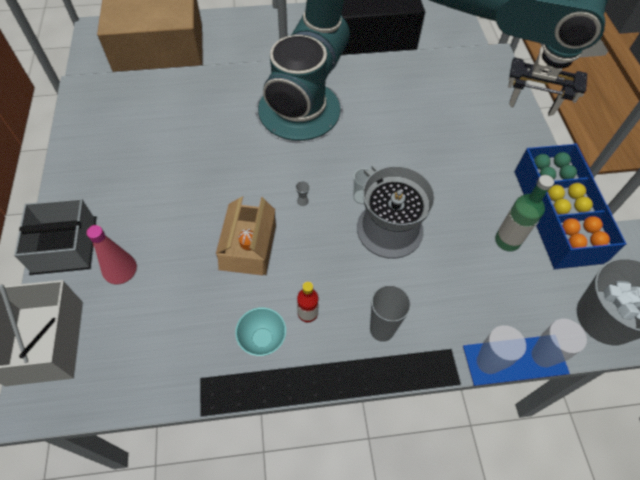

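View pics/t1.png

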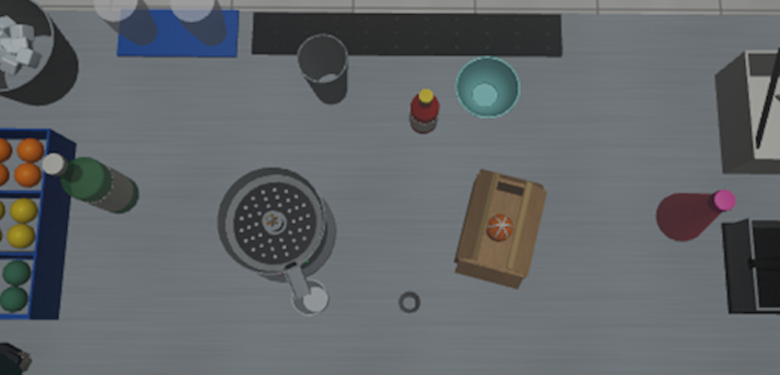

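```bash
cat >> h.py <<'E'
def psi_of(q):
    y=R.from_quat([q[1],q[2],q[3],q[0]]).as_matrix()[:,1]; return np.degrees(np.arctan2(y[1],y[0]))
def plan(p,psi,n,hand,s=None):
    "rows from the pose now to tool-down pose (TCP p, tool y at world angle psi deg), n rows, straight line"
    s=s or readout.sense(); q=s["ee_rot"]; A=R.from_quat([q[1],q[2],q[3],q[0]]); a=np.radians(psi)
    B=R.from_matrix(np.array([[-np.sin(a),np.cos(a),0],[np.cos(a),np.sin(a),0],[0,0,-1]]))
    w=(A.inv()*B).as_rotvec(); dp=(np.array(p)-s["eef_pos"])/n; rows=[]
    for i in range(n):
        Ri=A*R.from_rotvec(w*i/n); t=Ri.inv().apply(dp)
        rows.append(" ".join(f"{x:.4f}".rstrip('0').rstrip('.') for x in w/n)+" "+" ".join(f"{x:.1f}" for x in t)+f" {hand}")
    for i in range(0,n,8): print("; ".join(rows[i:i+8]))
E
python3 -c "
from h import *
plan([510,-198,330],-14,24,93)"
```

```text
-0 0 0.0575 -22.7 -26.6 -1.1 93; -0 0 0.0575 -24.2 -25.3 -1.1 93; -0 0 0.0575 -25.7 -23.8 -1.1 93; -0 0 0.0575 -27.0 -22.3 -1.1 93; -0 0 0.0575 -28.2 -20.7 -1.1 93; -0 0 0.0575 -29.4 -19.1 -1.1 93; -0 0 0.0575 -30.4 -17.4 -1.1 93; -0 0 0.0575 -31.4 -15.6 -1.1 93
-0 0 0.0575 -32.2 -13.8 -1.1 93; -0 0 0.0575 -32.9 -11.9 -1.1 93; -0 0 0.0575 -33.6 -10.0 -1.1 93; -0 0 0.0575 -34.1 -8.0 -1.1 93; -0 0 0.0575 -34.5 -6.1 -1.1 93; -0 0 0.0575 -34.8 -4.1 -1.1 93; -0 0 0.0575 -35.0 -2.1 -1.1 93; -0 0 0.0575 -35.0 -0.1 -1.1 93
-0 0 0.0575 -35.0 1.9 -1.1 93; -0 0 0.0575 -34.8 4.0 -1.1 93; -0 0 0.0575 -34.5 5.9 -1.1 93; -0 0 0.0575 -34.1 7.9 -1.1 93; -0 0 0.0575 -33.6 9.9 -1.1 93; -0 0 0.0575 -33.0 11.8 -1.1 93; -0 0 0.0575 -32.3 13.7 -1.1 93; -0 0 0.0575 -31.4 15.5 -1.1 93
```

```bash
python3 -c "
from h import *
plan([499,204,340],20,16,93)"
```

```text
-0 0 0.0491 -22.9 -17.5 -2.3 93; -0 0 0.0491 -23.7 -16.3 -2.3 93; -0 0 0.0491 -24.5 -15.1 -2.3 93; -0 0 0.0491 -25.2 -13.9 -2.3 93; -0 0 0.0491 -25.9 -12.7 -2.3 93; -0 0 0.0491 -26.4 -11.4 -2.3 93; -0 0 0.0491 -27.0 -10.1 -2.3 93; -0 0 0.0491 -27.4 -8.7 -2.3 93
-0 0 0.0491 -27.8 -7.4 -2.3 93; -0 0 0.0491 -28.2 -6.0 -2.3 93; -0 0 0.0491 -28.4 -4.6 -2.3 93; -0 0 0.0491 -28.6 -3.2 -2.3 93; -0 0 0.0491 -28.7 -1.8 -2.3 93; -0 0 0.0491 -28.8 -0.4 -2.3 93; -0 0 0.0491 -28.8 1.0 -2.3 93; -0 0 0.0491 -28.7 2.4 -2.3 93
```

Call:
{"api": "play_rows", "payload": {
  "targets": "0 0 0.049 -22.9 -17.5 -2.3 93; 0 0 0.049 -23.7 -16.3 -2.3 93; 0 0 0.049 -24.5 -15.1 -2.3 93; 0 0 0.049 -25.2 -13.9 -2.3 93; 0 0 0.049 -25.9 -12.7 -2.3 93; 0 0 0.049 -26.4 -11.4 -2.3 93; 0 0 0.049 -27 -10.1 -2.3 93; 0 0 0.049 -27.4 -8.7 -2.3 93"
}}

```text
time_s: 2.5
eef_pos: [392.4, 406.9, 321.4]
ee_rot: [0.0, 0.403, 0.915, 0.0]
force: [-0.4, 0.4, 0.2]
gripper_width: 93.3
```

Call:
{"api": "play_rows", "payload": {
  "targets": "0 0 0.049 -27.8 -7.4 -2.3 93; 0 0 0.049 -28.2 -6 -2.3 93; 0 0 0.049 -28.4 -4.6 -2.3 93; 0 0 0.049 -28.6 -3.2 -2.3 93; 0 0 0.049 -28.7 -1.8 -2.3 93; 0 0 0.049 -28.8 -0.4 -2.3 93; 0 0 0.049 -28.8 1 -2.3 93; 0 0 0.049 -28.7 2.4 -2.3 93"
}}

```text
time_s: 3.3
eef_pos: [499.6, 203.0, 339.8]
ee_rot: [0.0, 0.574, 0.819, 0.0]
force: [-0.3, 0.5, -1.1]
gripper_width: 93.1
```

```bash
python3 - <<'E'
from h import *
viewer.snapshot("scene");viewer.snapshot("scene")
s=readout.sense(); d=viewer.snapshot("wrist"); c=cam(d,s)
cv2.imwrite("pics/w1.png",d["frame"][:,:,::-1]); print(s["time_s"],s["eef_pos"],s["dq"],psi_of(s["ee_rot"])); print(np.round(d["tool_from_camera"],3),d["intrinsics"])
np.savez("w1",K=c[0],R=c[1],C=c[2])
for t,z in [("spindle_seat",164),("spindle_tip",191.5),("juicer",0)]:
    for r in viewer.pinpoint("wrist",t)[:2]: print(t,r["pixel"],r["confidence"],at_z(c,r["pixel"],z))
E
```

```text
3.4 [500.24775066 201.85463605 339.8823089 ] [ 0.0491501  -0.00225481  0.00769658  0.01742845  0.000241    0.00430276] 19.865401393614924
[[ 1.0000e-03 -9.6700e-01 -2.5500e-01  7.0855e+01]
 [ 1.0000e+00  1.0000e-03  0.0000e+00  1.8400e-01]
 [-0.0000e+00 -2.5500e-01  9.6700e-01 -8.1973e+01]
 [ 0.0000e+00  0.0000e+00  0.0000e+00  1.0000e+00]] [[341.82910914   0.         318.0656364 ]
 [  0.         341.82910914 239.70107624]
 [  0.           0.           1.        ]]
spindle_seat [313.9, 238.7] 0.88 [496.32545716 204.08897111 164.        ]
spindle_tip [316.6, 248.9] 0.87 [498.46810685 204.64652646 191.5       ]
spindle_tip [399.4, 422.3] 0.43 [611.47045946  89.53552375 191.5       ]
juicer [312.7, 206.5] 0.62 [493.68892691 201.54429515   0.        ]
```

View pics/w1.png

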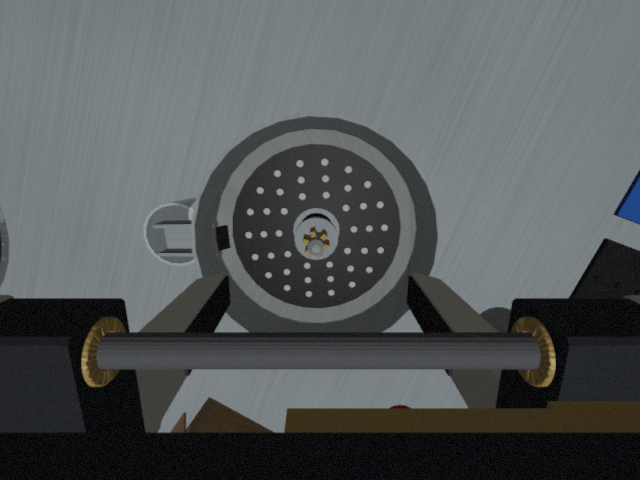

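Call:
{"api": "play_rows", "payload": {
  "targets": "0 0 0 0 2 15 93; 0 0 0 0 0 20 93; 0 0 0 0 0 20 93; 0 0 0 0 0 15 93; 0 0 0 0 0 0 93; 0 0 0 0 0 0 93; 0 0 0 0 0 0 93; 0 0 0 0 0 0 93"
}}

```text
time_s: 4.4
eef_pos: [501.3, 204.9, 270.5]
ee_rot: [0.0, 0.573, 0.82, 0.001]
force: [-0.2, 0.3, 0.2]
gripper_width: 93.2
```

```bash
cat >> h.py <<'E'
def rectify(img,c,P,half,ppm):
    "top view of plane z=P[2], world x right, y up, centred on P"
    n=int(2*half*ppm); src=np.float32([[0,0],[n,0],[n,n],[0,n]]); o=[(-1,1),(1,1),(1,-1),(-1,-1)]
    dst=np.float32([proj(c,[P[0]+a*half,P[1]+b*half,P[2]]) for a,b in o])
    return cv2.warpPerspective(img,np.linalg.inv(cv2.getPerspectiveTransform(src,dst)),(n,n),flags=cv2.INTER_CUBIC)
E
python3 - <<'E'
from h import *
s=readout.sense(); d=viewer.snapshot("wrist"); c=cam(d,s)
cv2.imwrite("pics/w2.png",d["frame"][:,:,::-1]); print(s["time_s"],s["eef_pos"],psi_of(s["ee_rot"]))
for t,z in [("spindle_seat",164),("spindle_tip",191.5)]:
    for r in viewer.pinpoint("wrist",t)[:2]: print(t,r["pixel"],r["confidence"],at_z(c,r["pixel"],z))
P=at_z(c,viewer.pinpoint("wrist","spindle_seat")[0]["pixel"],164)
f=d["frame"][:,:,::-1].copy()
a=rectify(f,c,[P[0],P[1],180],18,16); b=rectify(f,c,[P[0],P[1],164],24,12)
np.savez("w2",K=c[0],R=c[1],C=c[2])
cv2.imwrite("pics/w2r.png",np.hstack([cv2.resize(a,(400,400)),cv2.resize(b,(400,400))]))
E
```

```text
4.4 [501.26270624 204.93594878 270.51183781] 20.117034122890832
spindle_seat [309.8, 275.3] 0.97 [497.2499009 202.8959416 164.       ]
spindle_tip [314.0, 288.0] 0.7 [498.6000699  207.20474073 191.5       ]
spindle_tip [306.7, 274.9] 0.33 [492.76007978 212.57070987 191.5       ]
```

View pics/w2r.png

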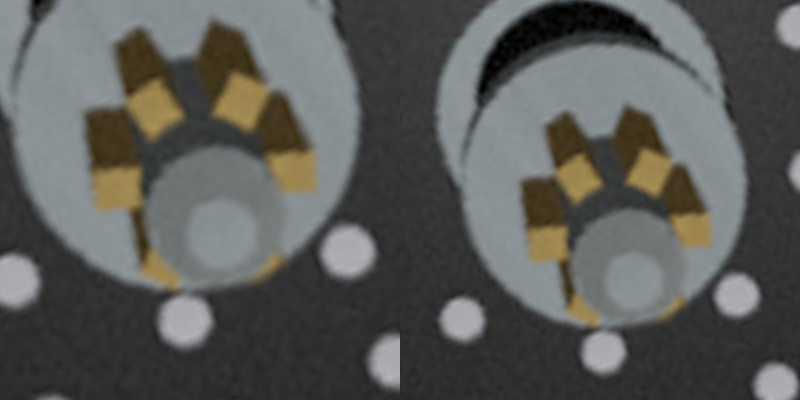

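Call:
{"api": "play_rows", "payload": {
  "targets": "0 0 0 0 0 -15 93; 0 0 0 0 0 -25 93; 0 0 0 0 0 -25 93; 0 0 0 0 0 -15 93; 0 0 0.06 -15 0 0 93; 0 0 0.06 -30 0 0 93; 0 0 0.06 -35 0 0 93; 0 0 0.06 -35 0 0 93"
}}

```text
time_s: 5.4
eef_pos: [529.0, 92.4, 350.0]
ee_rot: [0.0, 0.667, 0.745, 0.0]
force: [0.8, 0.5, 0.1]
gripper_width: 93.0
```

```bash
python3 -c "
from h import *
plan([510,-198,335],-14,8,60)"
```

```text
0 -0 0.0442 -35.8 -6.3 1.9 60; 0 -0 0.0442 -36.1 -4.7 1.9 60; 0 -0 0.0442 -36.2 -3.1 1.9 60; 0 -0 0.0442 -36.3 -1.5 1.9 60; 0 -0 0.0442 -36.4 0.1 1.9 60; 0 -0 0.0442 -36.3 1.7 1.9 60; 0 -0 0.0442 -36.2 3.3 1.9 60; 0 -0 0.0442 -36.0 4.9 1.9 60
```

Call:
{"api": "play_rows", "payload": {
  "targets": "0 0 0.044 -35.8 -6.3 2 60; 0 0 0.044 -36.1 -4.7 2 60; 0 0 0.044 -36.2 -3.1 2 60; 0 0 0.044 -36.3 -1.5 2 60; 0 0 0.044 -36.4 0 2 60; 0 0 0.044 -36.3 1.7 2 60; 0 0 0.044 -36.2 3.3 2 60; 0 0 0.044 -36 4.9 2 60"
}}

```text
time_s: 6.2
eef_pos: [510.2, -198.4, 334.0]
ee_rot: [0.0, 0.788, 0.616, 0.0]
force: [0.2, 0.2, 0.4]
gripper_width: 59.8
```

```bash
python3 - <<'E'
from h import *
for i in range(4): viewer.snapshot("wrist")
s=readout.sense(); d=viewer.snapshot("wrist"); c=cam(d,s)
cv2.imwrite("pics/w3.png",d["frame"][:,:,::-1]); print(s["time_s"],s["eef_pos"],psi_of(s["ee_rot"]))
np.savez("w3",K=c[0],R=c[1],C=c[2])
for t,z in [("carton",0),("carton_disc",24),("reamer",24),("flap_left_hinge",87),("flap_right_hinge",87)]:
    for r in viewer.pinpoint("wrist",t)[:2]: print(t,r["pixel"],r["confidence"],at_z(c,r["pixel"],z))
E
```

```text
6.4 [ 510.46628446 -197.31224374  333.71263868] -13.873346711389095
carton [310.9, 207.2] 0.56 [ 502.45203718 -192.8430805     0.        ]
reamer [315.2, 212.3] 0.89 [ 507.28909643 -196.11206266   24.        ]
flap_left_hinge [315.3, 152.7] 0.95 [ 524.21334356 -130.6643559    87.        ]
flap_right_hinge [311.1, 279.8] 0.83 [ 489.53891707 -252.3242982    87.        ]
```

View pics/w3.png

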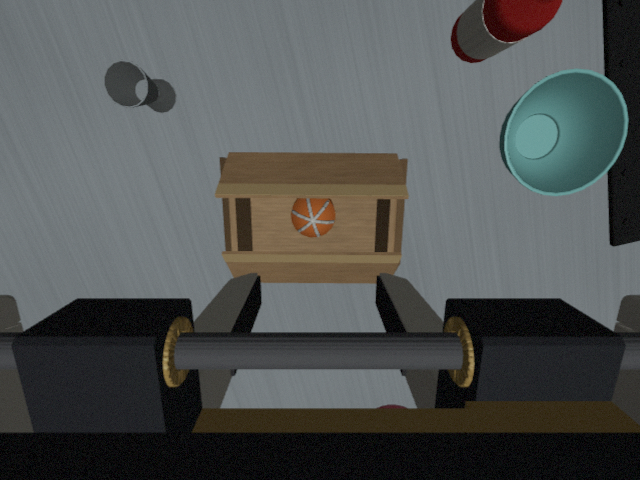

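```bash
python3 - <<'E'
from h import *
w=np.load("w3.npz");c=(w["K"],w["R"],w["C"])
L=at_z(c,(313,152.5),87);Rr=at_z(c,(313,282),87);T=at_z(c,(314,220),82)
print(L,Rr,(L+Rr)/2,np.linalg.norm(L-Rr),T)
C=(L+Rr)/2; a=np.radians(-14.3); X=np.array([np.cos(a),np.sin(a),0]);Y=np.array([-np.sin(a),np.cos(a),0])
for th in np.arange(.75,1.25,.05):
    f=lambda s:proj(c,[C[0],C[1],87]+s*Y*(62.5-62*np.cos(th))+np.array([0,0,62*np.sin(th)]))
    print(round(th,2),f(1).round(),f(-1).round(), 62.5-62*np.cos(th))
E
```

```text
[ 522.17593596 -129.97652337   87.        ] [ 490.84623839 -255.13219634   87.        ] [ 506.51108718 -192.55435985   87.        ] 129.01741132918167 [ 507.26285297 -193.34133196   82.        ]
0.75 [312. 211.] [312. 249.] 17.135290129823105
0.8 [312. 209.] [312. 253.] 19.304184020475745
0.85 [312. 206.] [312. 256.] 21.581044955131112
0.9 [312. 204.] [312. 259.] 23.96018196721881
0.95 [312. 201.] [312. 263.] 26.43564845323923
1.0 [312. 198.] [312. 266.] 29.001257036175346
1.05 [312. 195.] [312. 270.] 31.650595030712942
1.1 [312. 192.] [312. 273.] 34.37704047161422
1.15 [312. 189.] [312. 277.] 37.17377866518227
1.2 [312. 185.] [312. 281.] 40.03381922244626
```

Call:
{"api": "play_rows", "payload": {
  "targets": "0 0 0.007 6.5 -4 0 60; 0 0 0 0 0 20 60; 0 0 0 0 0 30 60; 0 0 0 0 0 30 60; 0 0 0 0 0 30 60; 0 0 0 0 0 20 60; 0 0 0 0 0 14.5 60; 0 0 0 0 0 0 60"
}}

```text
time_s: 7.5
eef_pos: [507.7, -189.0, 187.5]
ee_rot: [-0.001, 0.789, 0.614, -0.001]
force: [0.4, -1.0, -0.5]
gripper_width: 60.2
```

Call:
{"api": "play_rows", "payload": {
  "targets": "0 0 0 10 0 0 60; 0 0 0 10 0 0 60; 0 0 0 10 0 0 60; 0 0 0 10 0 0 60; 0 0 0 10 0 0 60; 0 0 0 10 0 0 60; 0 0 0 10 0 0 60; 0 0 0 10 0 0 60"
}}

```text
time_s: 8.3
eef_pos: [528.1, -111.2, 189.1]
ee_rot: [-0.0, 0.789, 0.614, 0.0]
force: [-0.0, -0.3, -0.4]
gripper_width: 60.5
```

Call:
{"api": "play_rows", "payload": {
  "targets": "0 0 0 -15 0 0 60; 0 0 0 -25 0 0 60; 0 0 0 -25 0 0 60; 0 0 0 -20 0 0 60; 0 0 0 -15 0 0 60; 0 0 0 -10 0 0 60; 0 0 0 -10 0 0 60; 0 0 0 -10 0 0 60"
}}

```text
time_s: 9.1
eef_pos: [495.9, -238.5, 189.0]
ee_rot: [-0.0, 0.789, 0.614, -0.0]
force: [-0.2, 0.4, 0.7]
gripper_width: 60.0
```

Call:
{"api": "play_rows", "payload": {
  "targets": "0 0 0 -10 0 0 60; 0 0 0 -10 0 0 60; 0 0 0 -10 0 0 60; 0 0 0 -8 0 0 60; 0 0 0 10 0 -10 60; 0 0 0 25 0 -30 60; 0 0 0 25 0 -30 70; 0 0 0 15 0 -30 70"
}}

```text
time_s: 9.9
eef_pos: [505.2, -200.4, 290.9]
ee_rot: [0.0, 0.789, 0.614, 0.0]
force: [0.7, -0.8, -0.6]
gripper_width: 68.6
```

```bash
python3 - <<'E'
from h import *
for i in range(3): viewer.snapshot("wrist")
s=readout.sense(); d=viewer.snapshot("wrist"); c=cam(d,s)
cv2.imwrite("pics/w4.png",d["frame"][:,:,::-1]); print(s["time_s"],s["eef_pos"],psi_of(s["ee_rot"]))
np.savez("w4",K=c[0],R=c[1],C=c[2])
for t,z in [("carton",0),("carton_disc",24),("reamer",24),("flap_left_hinge",87),("flap_right_hinge",87)]:
    for r in viewer.pinpoint("wrist",t)[:2]: print(t,r["pixel"],r["confidence"],at_z(c,r["pixel"],z))
m=viewer.silhouettes("wrist","reamer")[0]["mask"]; ys,xs=np.where(m); print("mask",xs.min(),xs.max(),ys.min(),ys.max())
E
```

```text
10.05 [ 505.69699535 -201.17556891  291.7984011 ] -14.118033202226934
carton [139.9, 86.9] 0.24 [364.46087723 -29.97828323   0.        ]
reamer [315.7, 213.4] 0.97 [ 505.9828681  -194.51489248   24.        ]
reamer [140.4, 86.4] 0.49 [375.24803886 -36.25195946  24.        ]
flap_left_hinge [315.9, 147.8] 0.93 [ 522.3663947 -131.109931    87.       ]
flap_right_hinge [312.9, 291.1] 0.77 [ 489.11139087 -251.70420823   87.        ]
flap_right_hinge [558.7, 129.9] 0.56 [ 714.55498165 -165.02976573   87.        ]
mask 291 339 190 242
```

View pics/w4.png

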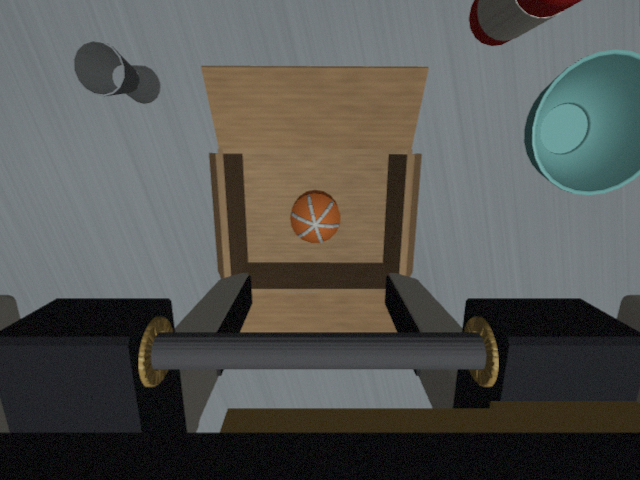

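```bash
cat >> h.py <<'E'
def ribfit(frame,c,x0,y0,zb,span=4,draw=None):
    "fit reamer axis position and rib phase (deg, world) to white ribs among orange"
    f=frame.astype(float); wht=cv2.GaussianBlur(f[:,:,2]-0.3*f[:,:,0],(0,0),0.7)
    z=np.linspace(36,56,12); best=None; res=[]
    for power in (1.5,2.,2.6):
        r=24*(1-((z-32)/26)**power)**(1/2)
        for dx in np.arange(-span,span+.1,1):
            for dy in np.arange(-span,span+.1,1):
                for ph in range(0,60,2):
                    a=np.radians(ph+60*np.arange(6))[:,None]
                    P=np.stack([x0+dx+r*np.cos(a),y0+dy+r*np.sin(a),np.broadcast_to(zb+z,(6,12))],-1).reshape(-1,3)
                    K,Rw,C=c; q=(P-C)@Rw@K.T; u=q[:,:2]/q[:,2:]
                    v=cv2.remap(wht.astype(np.float32),u[:,0].astype(np.float32)[None],u[:,1].astype(np.float32)[None],1)
                    res.append((v.mean(),power,x0+dx,y0+dy,ph))
    res.sort(reverse=True); return res[:6]
E
python3 - <<'E'
from h import *
w=np.load("w4.npz");c=(w["K"],w["R"],w["C"]); img=cv2.imread("pics/w4.png")[:,:,::-1]
for r in ribfit(img,c,506,-194,24): print(np.round(r,2))
print(at_z(c,(315,222),82))
cv2.imwrite("pics/w4r.png",cv2.resize(img[170:260,260:370,::-1],None,fx=6,fy=6,interpolation=2))
E
```

```text
[  72.51    1.5   506.   -193.     32.  ]
[  68.49    1.5   505.   -193.     32.  ]
[  68.35    1.5   506.   -193.     30.  ]
[  67.69    1.5   505.   -193.     30.  ]
[  67.05    1.5   506.   -192.     32.  ]
[  66.82    1.5   506.   -193.     34.  ]
[ 506.31704859 -191.40401264   82.        ]
```

View pics/w4r.png

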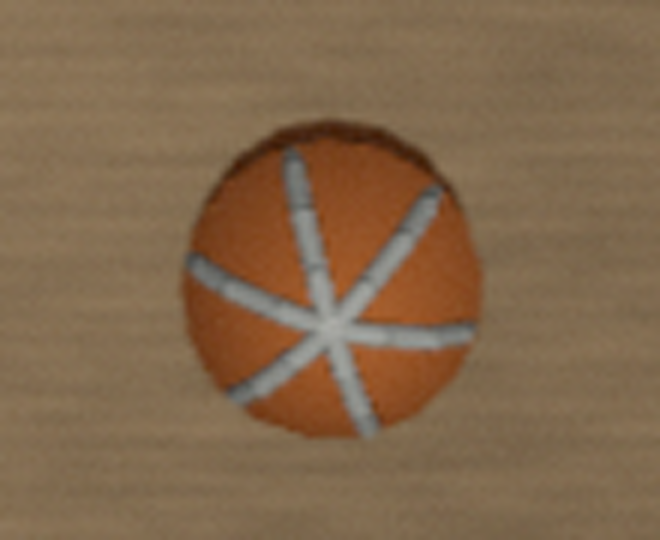

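Call:
{"api": "play_rows", "payload": {
  "targets": "0 0 0 8 -2 0 70; 0 0 0 0 0 20 70; 0 0 0 0 0 35 70; 0 0 0 0 0 40 70; 0 0 0 0 0 40 70; 0 0 0 0 0 25 70; 0 0 0 0 0 15 70; 0 0 0 0 0 9 70",
  "newtons": 15
}}

```text
time_s: 11.2
eef_pos: [504.9, -193.7, 104.1]
ee_rot: [-0.0, 0.789, 0.614, -0.0]
force: [0.2, 0.1, 0.3]
gripper_width: 69.8
```

Call:
{"api": "play_rows", "payload": {
  "targets": "0 0 0 0 0 0 60; 0 0 0 0 0 0 40; 0 0 0 0 0 0 30; 0 0 0 0 0 0 30; 0 0 0 0 0 0 30; 0 0 0 0 0 0 30; 0 0 0 0 0 0 30; 0 0 0 0 0 0 30",
  "newtons": 15
}}

```text
time_s: 12.0
eef_pos: [505.6, -194.1, 106.3]
ee_rot: [0.001, 0.789, 0.614, 0.0]
force: [-1.2, 1.6, 7.4]
gripper_width: 48.0
```

Call:
{"api": "play_rows", "payload": {
  "targets": "0 0 0 0 0 0 30; 0 0 0 0 0 -10 30; 0 0 0 0 0 -20 30; 0 0 0 0 0 -35 30; 0 0 0 0 0 -40 30; 0 0 0 0 0 -40 30; 0 0 0 0 0 -35 30; 0 0 0 0 0 -25 30",
  "newtons": 30
}}

```text
time_s: 12.8
eef_pos: [504.9, -193.9, 313.7]
ee_rot: [0.001, 0.789, 0.614, 0.001]
force: [0.4, -1.5, -0.9]
gripper_width: 48.1
```

```bash
python3 - <<'E'
from h import *
viewer.snapshot("wrist");viewer.snapshot("wrist")
s=readout.sense(); d=viewer.snapshot("wrist"); c=cam(d,s)
cv2.imwrite("pics/w5.png",d["frame"][:,:,::-1]); p=s["eef_pos"]; print(s["time_s"],p,psi_of(s["ee_rot"]),s["gripper_width"],s["force"])
for r in ribfit(d["frame"],c,p[0],p[1],p[2]-82.3): print(np.round(r,2))
for r in viewer.pinpoint("wrist","reamer")[:2]: print(r["pixel"],r["confidence"],at_z(c,r["pixel"],p[2]-82.3)-p)
plan([498,205,p[2]+15],18.8,16,30)
E
```

```text
12.9 [ 505.44220644 -194.10936212  314.77827868] -14.21056615273278 48.09633735551765 [ 1.23163139 -0.22506635 -0.7933256 ]
[  67.2     1.5   507.44 -194.11   36.  ]
[  66.98    1.5   506.44 -194.11   34.  ]
[  66.19    1.5   507.44 -194.11   38.  ]
[  65.84    1.5   505.44 -192.11   28.  ]
[  65.83    1.5   506.44 -195.11   36.  ]
[  65.43    1.5   508.44 -194.11   40.  ]
[317.1, 288.2] 0.68 [  0.44241607   1.47622452 -82.3       ]
0 0 -0.036 24.1 -6.5 -1.2 30; 0 0 -0.036 24.3 -5.7 -1.2 30; 0 0 -0.036 24.5 -4.8 -1.2 30; 0 0 -0.036 24.6 -3.9 -1.2 30; 0 0 -0.036 24.7 -3.0 -1.2 30; 0 0 -0.036 24.8 -2.1 -1.2 30; 0 0 -0.036 24.9 -1.2 -1.2 30; 0 0 -0.036 24.9 -0.3 -1.2 30
0 0 -0.036 24.9 0.6 -1.2 30; 0 0 -0.036 24.9 1.5 -1.2 30; 0 0 -0.036 24.8 2.4 -1.2 30; 0 0 -0.036 24.7 3.2 -1.2 30; 0 0 -0.036 24.6 4.1 -1.2 30; 0 0 -0.036 24.4 5.0 -1.2 30; 0 0 -0.036 24.2 5.9 -1.2 30; 0 0 -0.036 24.0 6.8 -1.2 30
```

View pics/w5.png

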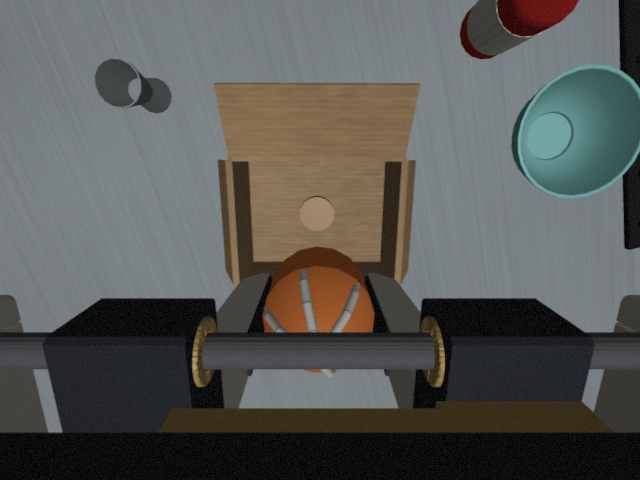

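```bash
cat > fit2.py <<'E'
from h import *
from scipy.optimize import minimize
def fit(img,c,x0,y0,zb,psi,rmax,tys):
    f=img.astype(float); wht=cv2.GaussianBlur(f[:,:,2]-0.3*f[:,:,0],(0,0),0.7).astype(np.float32)
    a0=np.radians(psi); X=np.array([-np.sin(a0),np.cos(a0)]);Y=np.array([np.cos(a0),np.sin(a0)]); res=[]
    z=np.linspace(35,56,15)
    for pw in (1.1,1.3,1.5,1.75,2.):
        r=24*(1-((z-32)/26)**pw)**.5
        for tx in np.arange(-4,4.1,.5):
            for ty in tys:
                o=np.array([x0,y0])+tx*X+ty*Y
                for ph in range(60):
                    a=np.radians(ph+60*np.arange(6))[:,None]
                    P=np.stack([o[0]+r*np.cos(a),o[1]+r*np.sin(a),np.broadcast_to(zb+z,(6,15))],-1).reshape(-1,3)
                    K,Rw,C=c; q=(P-C)@Rw@K.T; u=(q[:,:2]/q[:,2:]).astype(np.float32)
                    v=cv2.remap(wht,u[None,:,0],u[None,:,1],1)[0][u[:,1]<rmax]
                    res.append((v.mean(),pw,tx,ty,*o,ph))
    res.sort(reverse=True); return res
w=np.load("w4.npz");c=(w["K"],w["R"],w["C"])
r=fit(cv2.imread("pics/w4.png")[:,:,::-1],c,506,-193.5,24,-14.12,999,np.arange(-2,2.1,.5)); print(np.round(r[:4],2))
s=readout.sense(); d=viewer.snapshot("wrist"); T=cam(d,s)
r=fit(cv2.imread("pics/w5.png")[:,:,::-1],T,*s["eef_pos"][:2],s["eef_pos"][2]-82.3,psi_of(s["ee_rot"]),326,[-.5,0,.5]); print(psi_of(s["ee_rot"]),np.round(r[:5],2))
E
python3 fit2.py
```

```text
[[ 7.7760e+01  1.1000e+00  0.0000e+00 -5.0000e-01  5.0552e+02 -1.9338e+02
   3.2000e+01]
 [ 7.7440e+01  1.1000e+00  0.0000e+00 -5.0000e-01  5.0552e+02 -1.9338e+02
   3.1000e+01]
 [ 7.6960e+01  1.1000e+00  0.0000e+00  0.0000e+00  5.0600e+02 -1.9350e+02
   3.2000e+01]
 [ 7.6300e+01  1.1000e+00  5.0000e-01 -5.0000e-01  5.0564e+02 -1.9289e+02
   3.2000e+01]]
-14.209848371790148 [[ 8.2430e+01  1.1000e+00 -5.0000e-01  5.0000e-01  5.0531e+02 -1.9448e+02
   3.3000e+01]
 [ 8.2230e+01  1.1000e+00 -1.0000e+00  5.0000e-01  5.0519e+02 -1.9497e+02
   3.3000e+01]
 [ 8.1960e+01  1.1000e+00 -5.0000e-01  5.0000e-01  5.0531e+02 -1.9448e+02
   3.2000e+01]
 [ 8.1310e+01  1.1000e+00  0.0000e+00  5.0000e-01  5.0543e+02 -1.9400e+02
   3.3000e+01]
 [ 8.1220e+01  1.1000e+00 -5.0000e-01  0.0000e+00  5.0482e+02 -1.9436e+02
   3.1000e+01]]
```

Call:
{"api": "play_rows", "payload": {
  "targets": "0 0 -0.036 14 -6.5 -1 30; 0 0 -0.036 24 -5.7 -1 30; 0 0 -0.036 26 -4.8 -1 30; 0 0 -0.036 28 -3.9 -1 30; 0 0 -0.036 28 -3 -1 30; 0 0 -0.036 28 -2 -1 30; 0 0 -0.036 28 -1 -1 30; 0 0 -0.036 28 0 -1 30"
}}

```text
time_s: 13.85
eef_pos: [500.4, 14.7, 317.1]
ee_rot: [-0.001, 0.692, 0.722, -0.0]
force: [0.4, 0.0, -0.9]
gripper_width: 48.1
```

```bash
python3 -c "
from h import *
plan([497.9,204.9,315],18.6,8,30)"
```

```text
-0.0002 -0.0001 -0.0352 23.8 0.7 0.3 30; -0.0002 -0.0001 -0.0352 23.7 1.6 0.3 30; -0.0002 -0.0001 -0.0352 23.7 2.4 0.3 30; -0.0002 -0.0001 -0.0352 23.6 3.2 0.3 30; -0.0002 -0.0001 -0.0352 23.4 4.0 0.3 30; -0.0002 -0.0001 -0.0352 23.3 4.9 0.3 30; -0.0002 -0.0001 -0.0352 23.1 5.7 0.3 30; -0.0002 -0.0001 -0.0352 22.9 6.5 0.3 30
```

Call:
{"api": "play_rows", "payload": {
  "targets": "0 0 -0.0352 27 1 0 30; 0 0 -0.0352 28 1.6 0 30; 0 0 -0.0352 28 2.4 0 30; 0 0 -0.0352 26 3.2 0 30; 0 0 -0.0352 23 4 0 30; 0 0 -0.0352 20 4.9 0 30; 0 0 -0.0352 18 5.6 0 30; 0 0 -0.0352 15 6.4 0 30"
}}

```text
time_s: 14.65
eef_pos: [501.6, 202.6, 317.1]
ee_rot: [-0.0, 0.583, 0.812, -0.001]
force: [-0.3, 0.1, -1.4]
gripper_width: 48.4
```

Call:
{"api": "play_rows", "payload": {
  "targets": "0 0 0 0 0 0 30; 0 0 0 0 0 0 30; 0 0 0 0 0 5 30; 0 0 0 0 0 8 30; 0 0 0 0 0 8 30; 0 0 0 0 0 4 30; 0 0 0 0 0 0 30; 0 0 0 0 0 0 30"
}}

```text
time_s: 15.45
eef_pos: [502.5, 201.1, 293.1]
ee_rot: [0.0, 0.585, 0.811, -0.0]
force: [-0.3, 0.9, -0.9]
gripper_width: 47.9
```

```bash
python3 - <<'E'
from h import *
s=readout.sense(); d=viewer.snapshot("wrist"); c=cam(d,s); p=s["eef_pos"]
print(s["time_s"],p,psi_of(s["ee_rot"]),s["force"],s["moment"])
plan([497.9,204.9,p[2]],18.6,1,30)
cv2.imwrite("pics/w6.png",cv2.resize(d["frame"][180:360,200:440,::-1],None,fx=3,fy=3,interpolation=2))
E
```

```text
15.45 [502.4646851  201.06891986 293.09661325] 18.41895441861698 [-0.28782336  0.85156184 -0.93419475] [-0.05605065  0.04487387  0.01357956]
0.0003 -0 -0.0031 5.0 -3.2 0.2 30
```

View pics/w6.png

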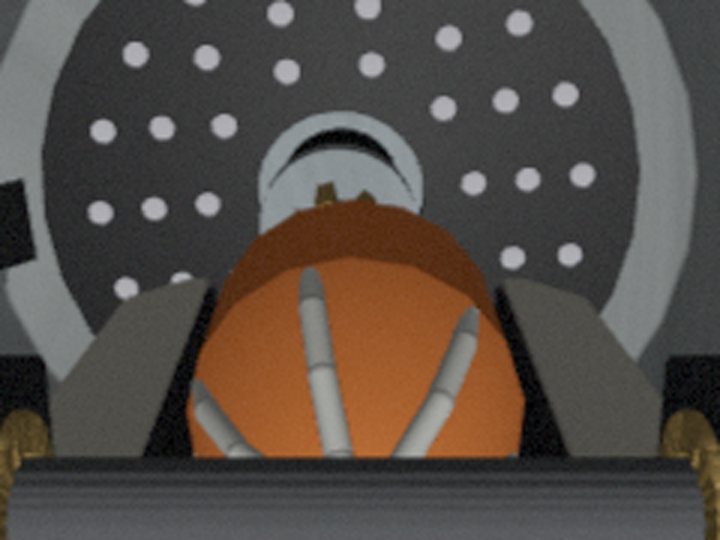

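Call:
{"api": "play_rows", "payload": {
  "targets": "0 0 -0.003 5 -3.2 0 30; 0 0 0 0 0 0 30; 0 0 0 0 0 5 30; 0 0 0 0 0 5 30; 0 0 0 0 0 5 30; 0 0 0 0 0 0 30; 0 0 0 0 0 0 30; 0 0 0 0 0 0 30"
}}

```text
time_s: 16.3
eef_pos: [497.9, 204.9, 278.2]
ee_rot: [0.0, 0.584, 0.812, 0.0]
force: [0.5, -0.2, -0.5]
gripper_width: 48.1
```

```bash
python3 - <<'E'
from h import *
s=readout.sense(); p=s["eef_pos"]
print(s["time_s"],p,psi_of(s["ee_rot"]),s["force"],s["moment"])
plan([497.9,204.9,p[2]],18.6,1,30)
E
```

```text
16.3 [497.89281614 204.87101299 278.22652987] 18.59487874277123 [ 0.46552442 -0.23223341 -0.48518934] [-0.06896407  0.03990804  0.00595342]
0.0002 -0 -0.0001 0.0 0.0 0.0 30
```

Call:
{"api": "play_rows", "payload": {
  "targets": "0 0 0 0 0 3 30; 0 0 0 0 0 3 30; 0 0 0 0 0 2 30; 0 0 0 0 0 2 30; 0 0 0 0 0 2 30; 0 0 0 0 0 2 30; 0 0 0 0 0 0 30; 0 0 0 0 0 0 30"
}}

```text
time_s: 17.1
eef_pos: [497.8, 204.9, 264.1]
ee_rot: [-0.0, 0.584, 0.812, -0.0]
force: [0.1, 1.0, -0.6]
gripper_width: 48.7
```

```bash
python3 - <<'E'
from h import *
s=readout.sense(); print(s["eef_pos"],s["force"],s["moment"])
E
```

```text
[497.83305481 204.87118711 264.0556015 ] [ 0.10733056  1.03970159 -0.62232866] [-0.05710119  0.0401822  -0.01951182]
```

Call:
{"api": "play_rows", "payload": {
  "targets": "0 0 0 0 0 1 30; 0 0 0 0 0 1 30; 0 0 0 0 0 1 30; 0 0 0 0 0 1 30; 0 0 0 0 0 1 30; 0 0 0 0 0 1 30; 0 0 0 0 0 0 30; 0 0 0 0 0 0 30"
}}

```text
time_s: 17.9
eef_pos: [497.8, 204.7, 257.9]
ee_rot: [0.0, 0.584, 0.812, -0.0]
force: [0.3, -3.2, -2.0]
gripper_width: 48.2
```

Call:
{"api": "play_rows", "payload": {
  "targets": "0 0 0 0 0 1 30; 0 0 0 0 0 1 30; 0 0 0 0 0 1 30; 0 0 0 0 0 1 30; 0 0 0 0 0 0 30; 0 0 0 0 0 0 30; 0 0 0 0 0 0 30; 0 0 0 0 0 0 30"
}}

```text
time_s: 18.7
eef_pos: [497.8, 204.7, 253.9]
ee_rot: [0.0, 0.584, 0.812, -0.0]
force: [-0.2, -5.8, -0.5]
gripper_width: 48.1
```

```bash
python3 - <<'E'
from h import *
s=readout.sense(); print(s["eef_pos"],s["force"],s["moment"],psi_of(s["ee_rot"]))
E
```

```text
[497.81650236 204.70265683 253.85153995] [-0.1623285  -5.81595236 -0.47262188] [-0.99148319  0.13425561  0.02288724] 18.590600796844562
```

Call:
{"api": "play_rows", "payload": {
  "targets": "0 0 0 -0.5 -0.2 0 30; 0 0 0 0 0 0 30; 0 0 0 0 0 1 30; 0 0 0 0 0 1 30; 0 0 0 0 0 1 30; 0 0 0 0 0 1 30; 0 0 0 0 0 1 30; 0 0 0 0 0 0 30"
}}

```text
time_s: 19.5
eef_pos: [497.8, 204.3, 248.8]
ee_rot: [-0.0, 0.584, 0.812, -0.0]
force: [-0.4, -3.5, -1.4]
gripper_width: 48.0
```

```bash
python3 - <<'E'
from h import *
s=readout.sense(); print(s["eef_pos"],s["force"],s["moment"],psi_of(s["ee_rot"]))
E
```

```text
[497.77001375 204.33795767 248.83839698] [-0.36884014 -3.47787549 -1.38584693] [-0.43404661  0.0137956  -0.02491651] 18.599252584379432
```

Call:
{"api": "play_rows", "payload": {
  "targets": "0 0 0 -0.4 -0.1 0 30; 0 0 0 0 0 1 30; 0 0 0 0 0 1 30; 0 0 0 0 0 0.5 30; 0 0 0 0 0 0.5 30; 0 0 0 0 0 0 30; 0 0 0 0 0 0 30; 0 0 0 0 0 0 30"
}}

```text
time_s: 20.3
eef_pos: [497.8, 204.0, 246.3]
ee_rot: [0.0, 0.584, 0.812, 0.0]
force: [-1.5, 0.1, 3.1]
gripper_width: 48.0
```

Call:
{"api": "play_rows", "payload": {
  "targets": "0 0 0 0 0 1 30; 0 0 0 0 0 1 30; 0 0 0 0 0 0 30; 0 0 0 0 0 0 30; 0 0 0 0 0 0 30; 0 0 0 0 0 0 30; 0 0 0 0 0 0 30; 0 0 0 0 0 0 30"
}}

```text
time_s: 21.1
eef_pos: [497.9, 204.0, 244.1]
ee_rot: [0.0, 0.584, 0.812, 0.0]
force: [0.8, 1.1, 4.6]
gripper_width: 48.0
```

Call:
{"api": "play_rows", "payload": {
  "targets": "0 0 0 0 0 1 30; 0 0 0 0 0 1 30; 0 0 0 0 0 1 30; 0 0 0 0 0 1 30; 0 0 0 0 0 0.5 30; 0 0 0 0 0 0 30; 0 0 0 0 0 0 30; 0 0 0 0 0 0 30"
}}

```text
time_s: 21.9
eef_pos: [497.9, 204.0, 240.0]
ee_rot: [0.0, 0.584, 0.812, 0.0]
force: [-1.3, 0.9, 8.5]
gripper_width: 48.2
```

```bash
python3 - <<'E'
from h import *
F=[]
for i in range(3):
    d=viewer.snapshot("wrist"); s=readout.sense(); F.append(s["force"])
c=cam(d,s); p=s["eef_pos"]
print(s["time_s"],p,psi_of(s["ee_rot"]),np.mean(F,0),s["moment"],s["gripper_width"])
t=viewer.snapshot("top")["frame"]; 
cv2.imwrite("pics/w7.png",np.hstack([cv2.resize(d["frame"][180:360,230:410,::-1],(400,400),interpolation=2),cv2.resize(t[200:340,330:470,::-1],(400,400),interpolation=2)]))
E
```

```text
22.05 [497.87401466 203.99048194 239.9971457 ] 18.60110849911835 [-1.44115892  1.01716322  8.84539509] [0.14405705 0.33254842 0.02502215] 47.79216496569256
```

View pics/w7.png

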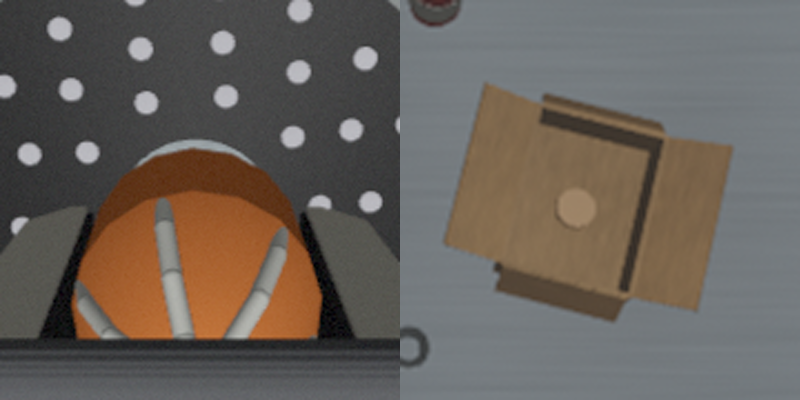

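```bash
python3 -c "
from plant import job; print(job.finish_job())"
```

```text
the job is handed in; nothing more can be done
None
```

The job is handed in, and my last checks all agree that it worked; `finish_job` reports no verdict.

- **Flaps:** I folded both long flaps outward with the fingers. The last top picture shows both lying well out past the carton walls.
- **Reamer fit:** I gripped the reamer by its skirt, about 17 mm above its underside. I turned it so the ribs lined up with the splines as measured from the wrist camera. It slid down with almost no resistance along the spindle. A sideways push of up to about 6 N came up on the way down, and small sideways corrections of under 1 mm removed it.
- **Home:** the spring began to push back exactly at the height worked out for the reamer being fully home (TCP z of about 246.3 mm).
- **Switch:** I then pressed about 6 mm further, to TCP z 240.0 mm. The steady upward force was about 8.8 N, which fits a spindle sunk about 6 mm, past the 4 mm switch point.
- **Grip:** the gripper still holds the skirt at about 48 mm opening with 30 N.

The wrist force readings stayed below about 9 N throughout, and the run took about 22 s of the 61 s allowed. I did not re-measure the bystanders at the end. No move came near them, and no contact force showed.

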